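Open the bomb well with its lift lever and hold it open

TASK

Slide the black knob of the catch away from the lever to free the heavy white cover of the bomb well, then press the red pad on the lever smoothly all the way down with the fingertips so that the cover swings up, and finish while still holding the pad down, so that a colleague can take the bomb out with both hands. Raise the cover only through the lever: do not touch or lift the cover itself, do not let it slam, and leave the tins, the loose bomb and the other things on the bench where they stand.

Things in the scene. Friction and masses are not known exactly. Their poses are not given: they have to be found in the camera images.
- well: Bomb well, fixed: white casing 280 mm (x) by 220 (y), steel deck 145 mm up. Origin on the bench under its centre, z up; front (display) faces -x. Cover 190 x 200 x 26 mm on the deck, top 175 mm up, front edge at x = -90 mm, hinged along y at x = +115 mm, 158 mm up: the front edge rises. Lever along x beside the casing at y = -142 mm; catch in front of the cover at x = -115 mm.
- knob (a point): Centre of the top of the catch's upright black knob, 18 mm in diameter, standing 44 mm out of a dark steel slide block 36 mm (y) by 26 mm (x); its top is 210 mm above the bench. Push its side along the well's +y (away from the lever) to free the cover. The cover's front edge is 16 mm from the knob's side.
- catch (a joint): Travel of the catch, m: starts at 0 to 0.006 (locked, its tongue over the cover's front tab), grows as it slides to the well's +y, end stop at 0.030 (free; clear of the tab from about 0.022). Sliding friction about 2 N; it stays where it is left.
- pad_top (a point): Centre of the top face of the red pad at the lever's long end: 64 mm along the lever, 50 wide, 12 thick. At rest 312 mm above the bench, tilted 0.44 rad (outer end higher); fully pressed 157 mm up, tilted 0.20 rad the other way. Along the bar it is 250 mm from the pivot, and 21 mm above the bar's centre line.
- lever: The lift lever: straight aluminium bar 18 mm deep, 8 mm thick, with the red pad on its long end (origin at the pivot; at rest its axes are those of the well).
- pivot (a point): Axis of the lever on its fulcrum bracket (parallel to the well's y), 186 mm above the bench, at the middle of the bar. The bar runs straight: 250 mm to the pad's centre towards the well's -x, 85 mm the other way to the roller under the cover's lug.
- lever_angle (a joint): Angle of the lever, rad: 0 at rest (bar sloping up at 0.44 rad to the pad), grows as the pad goes down, stop at 0.64. It does not stay down by itself: the cover's weight brings it back. The push needed on the pad is about 10 to 17 N in the first half and falls to about 3 to 7 N near the stop.
- cover_angle (a joint): Opening of the cover, rad: 0 closed, about 0.76 with the lever at its stop.
- cover: The white cover, about 2.4 kg (origin on its hinge line; closed, its axes are those of the well). Not to be touched.
- bomb_mid (a point): Middle of a loose polished steel bomb vessel, 104 mm in diameter, 105 mm high with its post, standing on the bench in front of the well. Leave alone.
- tin_a_mid (a point): Middle of a bare aluminium sample tin with a pale lid, 60 mm in diameter, 42 mm high. Leave alone.
- tin_b_mid (a point): Middle of a blue sample tin with a pale lid, 60 mm in diameter, 42 mm high, beside the lever. Leave alone.
- cup_mid (a point): Middle of a small steel crucible cup, 48 mm in diameter, 35 mm high, in front of the well. Leave alone.
- rack_mid (a point): Middle of a wooden crucible rack, 90 x 130 x 30 mm. Leave alone.
- jar_mid (a point): Middle of an amber glass jar with a pale label and lid, 60 mm in diameter, 85 mm high. Leave alone.
- rinse_mid (a point): Middle of a white bottle with a blue cap, 68 mm in diameter, 170 mm high. Leave alone.

How it is judged (in metres and radians):
On the way, in this order (a step that is already met when the one before it is completed fails the run):
1. the catch is slid clear of the cover, the cover still down (value of joint catch above 0.023 m and value of joint cover_angle below 0.06 rad), for 0.1 s.
2. the fingers press the pad down and the cover stands open (value of joint lever_angle above 0.55 rad and value of joint cover_angle above 0.62 rad and contact force between the fingers and lever above 1 N), for 0.3 s.
At the end, for the whole second after the job is handed in: The catch is at least 23 mm along; the lever is pressed at least 0.55 rad of its 0.64 and held there by the fingers (more than 1 N); the cover stands open at least 0.62 rad, at rest, with the robot not touching it (all of step 2 and value of joint catch above 0.023 m and velocity of joint cover_angle between -0.05 and 0.05 rad/s and contact force between each of the arm, the fingers and cover below 0.5 N); the arm keeps its last pose, push and grip.
It fails at once if the robot pushes on or lifts the cover itself (over 4 N) (contact force between any of the fingers, the arm and cover above 4 N).
It fails at once if the cover is flung up or slams down (faster than 2.5 rad/s) (velocity of joint cover_angle above 2.5 rad/s or velocity of joint cover_angle below -2.5 rad/s).
It fails at once if a bystander is moved, lifted or knocked over (20 mm) (distance of any of bomb_mid, tin_a_mid, tin_b_mid, cup_mid, rack_mid, jar_mid, rinse_mid from where it was at the start of the episode above 0.02 m).
It also fails if it takes over 45 s, if anything falls off the work surface, if the arm or the gripper's body presses on something with over 40 N, if the wrist force passes 120 N, or if a joint passes its speed limit or range.

ROBOT

A 6-joint arm with a two-finger parallel gripper is mounted at the origin on the work surface. World frame = base frame: x ahead of the robot, y to its left, z up, the work surface at z = 0. Lengths are in m, angles in degrees, forces in N, time in s.
With the tool pointing down it reaches from about 0.3 to 0.75 m from the base axis. Payload 8.5 kg.
Tool frame: the origin (TCP) lies at the very end of the fingers, on their centre line; the grasp point (between the pads) lies 19 mm behind it; z points along the fingers, y is the line along which they close (so a half turn about z gives the same grasp; the last joint's range is limited). The gripper opens to 85 mm and grips with 20 to 120 N. Pads are 22 mm wide; open, the fingers measure 114 mm over their backs; the gripper's body (76 mm by 85 mm) begins 54 mm behind the grasp point. The pads swing forward as they close: fully open they stand 13 mm farther back than shut.
Start: joints at [-83.784, 21.807, 74.336, -0, 83.858, -12.336], TCP at [0.175, -0.521, 0.231] pointing down, gripper open.
Joint ranges: [-178.18, 178.18], [-50.72, 133.34], [12.68, 142.11], [-81.47, 261.47], [9.98, 163.14], [-165.26, 165.26]. Speed limits (degrees/s): [136.94, 136.94, 180, 180, 180, 180].

INTERFACE

Orientations are given as a 3x3 rotation matrix whose columns are the frame's x, y, z axes.
In Python, from rig import env, imaging gives the robot as it stands. The module is installed in compiled form; this text tells all that it offers.
- The arm moves only by the tool arm_command, never from a script. Its arguments are lists of equal length, an entry for each row: "turn": the turn, a rotation vector about the tool's x, y, z in units of 5 degrees (1.0 is 5 degrees), a list of three; "xyz": the shift along the tool's x, y, z in units of 50 mm (1.0 is 50 mm), a list of three; "claw": the finger opening in mm, from 0 to 85.4. A call has 1 to 12 rows; each row shifts and turns the commanded pose from where the row before left it, along the tool's axes as they then stand; what a row does not reach is not made up. A row lasts 1/10 s, in which the tool goes at most 50 mm and 8.59 degrees, less where a joint would pass 70% of its speed; a pose out of reach is approached as far as the arm can. A call is refused whole if a number of a shift passes 1 or a number of a turn 1, either way. A call with a gripper value outside its range is refused whole. The fingers move at their own pace and stop on an object; "squeeze" is the grip in N (left out, the last holds). Time passes only in rows, so rows that do not move let the fingers close. It gives the time, the measured TCP pose, the force, the opening and the grip force at its end, in the units of the state.
- env.observe(): the state, without advancing time (a new reading comes with each control period).
- imaging.get_image(name): name is "scene" or "top" or "wrist"; returns (picture, depth): 384x512x3 uint8, blue, green, red; 384x512 float32, m along the optical axis (not along the pixel's ray), 0 where there is no reading.
- imaging.camera_info(name): a dict with "camera_matrix" (3x3 intrinsics, pixels), "rvec" (rotation vector, rad) and "tvec" (3), from world to camera coordinates, as OpenCV has them. Camera axes: x right, y down, z forward; pixel columns grow to the right and rows downward; lengths in m; the calibration is good to about 2 mm. The wrist camera is an equidistant fisheye: a pixel r from the principal point sees the ray r / f radians off the axis. A picture is of the moment at which its call begins: read the wrist's pose just before it. camera_info takes no time and is no camera call; for the wrist camera it gives the pose at the moment of the call.
- env.close_job(): hands the job in; it is judged then, once.
The state is a dict: "time_s": time; "q": joint angles; "qvel": joint speeds; "joint_efforts": joint torques, N m; "position": TCP position; "tool_rot": TCP orientation; "ft_force": force on the tool from outside, world axes, zero at the start; "wrist_torque": the same for the moment, N m; "grip_width": finger opening in m; "gripper_force": force on a finger pad.
Only numpy, scipy, OpenCV 4.12 (cv2) and the standard library are available. Lean on these libraries where they do the work, as an engineer would, in place of code of your own. Each camera call takes 0.05 s, during which the arm holds its last target. There are 200 camera calls.

## Working session

There is one attempt and no reset: what is moved stays moved. The work goes in short steps, Python scripts to look and compute and a tool call to move; the robot and the scene stay as the last step left them, time stands still between calls to the robot, and variables do not carry over. Pictures are saved under pics/ and viewed, at most 10 in all, crops included, and the job is handed in when it is done.

Besides the shell and the picture viewer there is one more tool, called by a JSON object that holds its "op" and its "data", one argument or row to a line. arm_command: Moves the arm, as the interface text tells. Its arguments: {"type":"object","properties":{"turn":{"type":"array"},"xyz":{"type":"array"},"claw":{"type":"array"},"squeeze":{"type":"number"}},"required":["turn","xyz","claw"]}

```bash
mkdir -p pics; cat > h.py <<'E'
import numpy as np, cv2
from rig import env, imaging
def cam(n):
    c=imaging.camera_info(n); R=cv2.Rodrigues(np.array(c['rvec'],float))[0]; return np.array(c['camera_matrix'],float),R,np.array(c['tvec'],float).ravel()
def cloud(n,d):
    K,R,t=cam(n); v,u=np.indices(d.shape); 
    X=np.stack([(u-K[0,2])/K[0,0]*d,(v-K[1,2])/K[1,1]*d,d],-1)
    return (X-t)@R
E
python3 - <<'E'
from h import *
ims=[]
for n in("scene","top"):
    im,d=imaging.get_image(n); P=cloud(n,d); np.savez(n+'.npz',im=im,d=d,P=P)
    cv2.imwrite(f'pics/{n}.png',im)
    hsv=cv2.cvtColor(im,cv2.COLOR_BGR2HSV)
    red=((hsv[...,0]<8)|(hsv[...,0]>172))&(hsv[...,1]>140)&(hsv[...,2]>80)
    k,l,s,c=cv2.connectedComponentsWithStats(red.astype(np.uint8))
    for i in range(1,k):
        if s[i,4]>40: 
            p=P[(l==i)&(d>0)]; print(n,'red',s[i],c[i],np.median(p,0),p.min(0),p.max(0))
    print(cam(n)[0].tolist(), (-cam(n)[1].T@cam(n)[2]))
s=env.observe();print(s['time_s'],s['position'],s['tool_rot'])
E
```

```text
scene red [266 149  19  19 266] [275.06390977 157.66541353] [ 0.56816267 -0.00802637  0.30971491] [ 0.53491644 -0.04115491  0.29297152] [0.59993331 0.02389522 0.32492887]
[[416.82803255028983, 0.0, 252.95248518665943], [0.0, 416.82803255028983, 185.9878141830684], [0.0, 0.0, 1.0]] [1.37128087 0.63272837 1.03038957]
top red [216 189  30  28 457] [230.56673961 202.47045952] [ 0.56327242 -0.01213041  0.31286352] [ 0.52936388 -0.04708894  0.29545374] [0.59721588 0.02513363 0.32720102]
[[425.2047273776079, 0.0, 252.69881666075307], [0.0, 425.2047273776079, 193.2161490591207], [0.0, 0.0, 1.0]] [ 0.5062978  -0.06316503  1.35137118]
0.1 [ 0.17494931 -0.52114071  0.23078611] [[ 9.48041495e-01  3.18146667e-01 -1.51461519e-04]
 [ 3.18146587e-01 -9.48040637e-01  1.30361434e-03]
 [ 2.71148881e-04 -1.28406745e-03 -9.99999139e-01]]
```

View pics/scene.png

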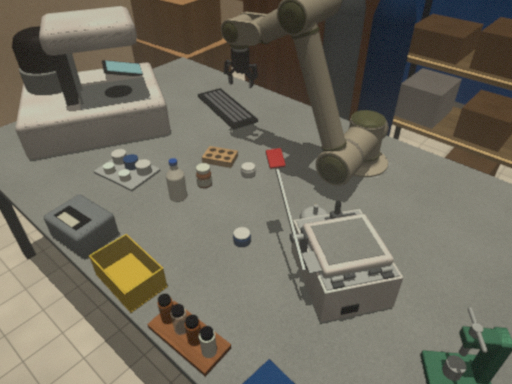

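View pics/top.png

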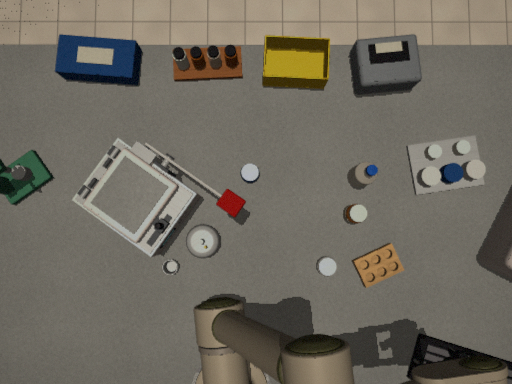

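The top view shows the red pad at (230,203), the bar running up-left to about (145,148), the well centred near (135,195), and the knob near (158,226). The bomb is at (203,240), the cup at (171,267) and the blue tin at (250,173). The scene view has the pad at (275,158) and the knob at about (338,208).

```bash
python3 - <<'E'
from h import *
T=np.load('top.npz');S=np.load('scene.npz')
for n,A in(('top',T),('scene',S)):
    P=A['P'];im=A['im'];g=im.max(2)
    # cover/casing: white pixels near the well with z 0.165..0.185
    m=(im.min(2)>90)&(abs(P[...,2]-.175)<.006)&(P[...,0]>.35)&(P[...,0]<.85)&(P[...,1]>.05)&(P[...,1]<.5)
    m=cv2.morphologyEx(m.astype(np.uint8),cv2.MORPH_OPEN,np.ones((3,3)))
    r=cv2.minAreaRect(P[m>0][:,:2].astype(np.float32)*1000);print(n,'cover',r,m.sum())
    # knob top: dark, z>0.19
    k=(g<70)&(P[...,2]>.19)&(P[...,2]<.225)&(P[...,0]>.35)&(P[...,0]<.7)&(P[...,1]>.05)&(P[...,1]<.4)
    kk,l,s,c=cv2.connectedComponentsWithStats(k.astype(np.uint8))
    for i in range(1,kk):
        if s[i,4]>5: p=P[l==i]; print(n,'knob',s[i],c[i],p.mean(0),p.min(0),p.max(0))
    # lever bar
    red=(im[...,2]>1.8*im[...,1].astype(float))&(im[...,2]>80)&(P[...,2]>.28)&(P[...,2]<.34)
    p=P[red]; print(n,'pad',p.mean(0)); r=cv2.minAreaRect(p[:,:2].astype(np.float32)*1000);print(r)
    b=(P[...,2]>.19)&(P[...,2]<.29)&(~red)&(P[...,0]>.5)&(P[...,0]<.8)&(P[...,1]>0)&(P[...,1]<.22)
    p=P[b]; print(n,'bar',len(p),cv2.fitLine(p.astype(np.float32)[:,:3],cv2.DIST_HUBER,0,.01,.01).ravel())
im=T['im'];cv2.imwrite('pics/tc.png',cv2.resize(im[125:290,60:260],None,fx=3.6,fy=3.6,interpolation=cv2.INTER_CUBIC))
E
```

```text
top cover ((610.5866088867188, 263.23187255859375), (188.48519897460938, 245.25390625), 54.73921585083008) 4627
top knob [154 161   9   7  19] [158.26315789 163.94736842] [0.67392599 0.19147522 0.20038251] [0.66521773 0.18129676 0.19666963] [0.68251771 0.20404561 0.20410636]
top knob [163 167   6   6  15] [165.93333333 169.6       ] [0.65861931 0.17065049 0.19872917] [0.65208352 0.16550205 0.19272116] [0.66598038 0.17847802 0.20215559]
top knob [155 223   8   6  40] [158.025 225.575] [0.50632105 0.18788257 0.20662628] [0.49978552 0.18068104 0.19016622] [0.5132767  0.19564962 0.21390114]
top pad [ 0.56279916 -0.01137786  0.31253376]
((562.9681396484375, -11.061958312988281), (58.77106857299805, 48.78643035888672), 54.63984680175781)
top bar 373 [ 0.50145984  0.75102377 -0.42953628  0.6390923   0.10261426  0.23308375]
scene cover ((615.220703125, 261.34857177734375), (190.68247985839844, 244.6275177001953), 55.149349212646484) 3477
scene knob [335 201   6   8  34] [337.70588235 204.41176471] [0.5135353  0.19172681 0.20296444] [0.50517033 0.18406188 0.19100617] [0.51873276 0.19783382 0.21301489]
scene knob [304 238   4   3   6] [305.66666667 238.83333333] [0.68345979 0.19943334 0.1938702 ] [0.68127557 0.19405104 0.19111436] [0.68654143 0.20338477 0.1969708 ]
scene pad [ 0.56847622 -0.00849355  0.30946708]
((567.75634765625, -9.503326416015625), (57.047752380371094, 48.19137954711914), 53.48868942260742)
scene bar 423 [ 0.49660578  0.7728981  -0.39498255  0.65113294  0.11024828  0.22739446]
```

View pics/tc.png

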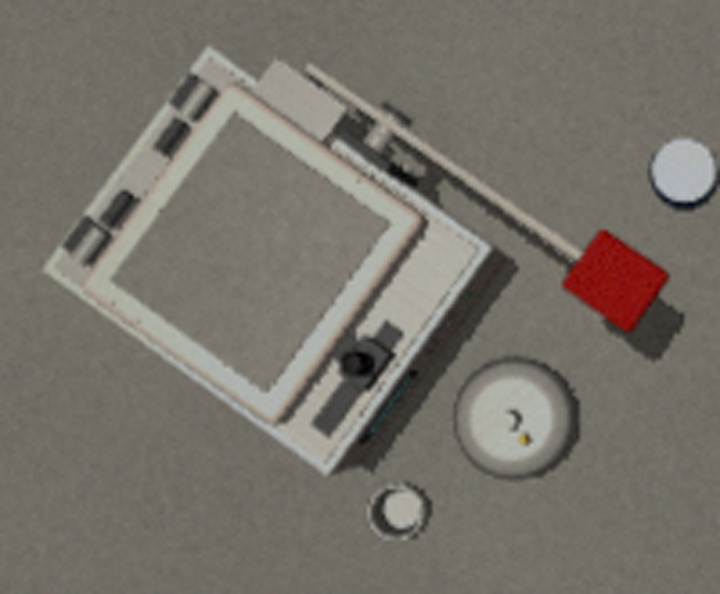

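{"op": "arm_command", "data": {
  "turn": [
    [0,0,-0.92],
    [0,0,-0.92],
    [0,0,-0.92],
    [0,0,-0.92],
    [0,0,-0.92],
    [0,0,-0.92],
    [0,0,-0.92],
    [0,0,-0.92],
    [0,0,0]
  ],
  "xyz": [
    [0,0,-0.4],
    [0,0,-0.5],
    [0,0,-0.5],
    [0,0,-0.5],
    [0,0,-0.5],
    [0,0,-0.5],
    [0,0,-0.5],
    [0,0,-0.4],
    [0,0,0]
  ],
  "claw": [0,0,0,0,0,0,0,0,0]
}}

```text
time_s: 1.0
position: [0.175, -0.5217, 0.4234]
tool_rot: [[0.568, 0.823, 0.0], [0.823, -0.568, -0.004], [-0.003, 0.003, -1.0]]
ft_force: [0.4, 0.5, -0.5]
grip_width: 0.0
gripper_force: 0.0
```

{"op": "arm_command", "data": {
  "turn": [
    [0,0,0],
    [0,0,0],
    [0,0,0],
    [0,0,0],
    [0,0,0],
    [0,0,0],
    [0,0,0],
    [0,0,0],
    [0,0,0],
    [0,0,0],
    [0,0,0],
    [0,0,0]
  ],
  "xyz": [
    [0.4,-0.08,0],
    [0.6,-0.08,0],
    [0.7,-0.08,0],
    [0.7,-0.08,0],
    [0.7,-0.08,0],
    [0.7,-0.08,0],
    [0.7,-0.08,0],
    [0.7,-0.08,0],
    [0.7,-0.08,0],
    [0.7,-0.08,0],
    [0.7,-0.08,0],
    [0.7,-0.08,0]
  ],
  "claw": [0,0,0,0,0,0,0,0,0,0,0,0]
}}

```text
time_s: 2.2
position: [0.3631, -0.1635, 0.42]
tool_rot: [[0.57, 0.821, -0.001], [0.821, -0.57, 0.001], [0.0, -0.002, -1.0]]
ft_force: [-0.3, -0.8, 0.2]
grip_width: -0.0004
gripper_force: 0.0
```

{"op": "arm_command", "data": {
  "turn": [
    [0,0,0],
    [0,0,0],
    [0,0,0],
    [0,0,0],
    [0,0,0],
    [0,0,0],
    [0,0,0],
    [0,0,0],
    [0,0,0],
    [0,0,0],
    [0,0,0],
    [0,0,0]
  ],
  "xyz": [
    [0.7,-0.08,0],
    [0.7,-0.08,0],
    [0.7,-0.08,0],
    [0.7,-0.08,0],
    [0.7,-0.08,0],
    [0.7,-0.08,0],
    [0.7,-0.08,0],
    [0.7,-0.08,0],
    [0.7,-0.08,0],
    [0.7,-0.08,0],
    [0.4,-0.08,0],
    [0,0,0]
  ],
  "claw": [0,0,0,0,0,0,0,0,0,0,0,0]
}}

```text
time_s: 3.4
position: [0.5376, 0.1663, 0.4189]
tool_rot: [[0.568, 0.823, -0.004], [0.823, -0.568, -0.0], [-0.002, -0.003, -1.0]]
ft_force: [0.4, -0.6, -0.6]
grip_width: -0.0002
gripper_force: 0.0
```

{"op": "arm_command", "data": {
  "turn": [
    [0,0,0],
    [0,0,0],
    [0,0,0],
    [0,0,0],
    [0,0,0],
    [0,0,0],
    [0,0,0]
  ],
  "xyz": [
    [0,0.07,0.4],
    [0,0,0.6],
    [0,0,0.7],
    [0,0,0.7],
    [0,0,0.5],
    [0,0,0.3],
    [0,0,0]
  ],
  "claw": [0,0,0,0,0,0,0]
}}

```text
time_s: 4.1
position: [0.5386, 0.1615, 0.2587]
tool_rot: [[0.57, 0.822, -0.005], [0.822, -0.57, -0.001], [-0.004, -0.004, -1.0]]
ft_force: [-0.1, 0.1, 0.1]
grip_width: -0.0001
gripper_force: 0.0
```

```bash
python3 - <<'E'
from h import *
s=env.observe();K,R,t=cam('wrist');im,d=imaging.get_image('wrist');cv2.imwrite('pics/w1.png',im)
np.savez('w1.npz',im=im,d=d,K=K,R=R,t=t)
def proj(p):
    c=R@np.array(p)+t; r=np.hypot(c[0],c[1]);th=np.arctan2(r,c[2]);return K[0,2]+K[0,0]*th*c[0]/r,K[1,2]+K[1,1]*th*c[1]/r
print(s['position'],-R.T@t)
print('knob',proj([.509,.189,.21]),'tip',proj(s['position']),'pad',proj([.565,-.01,.312]))
E
```

```text
[0.53856384 0.16148286 0.25873702] [0.57988331 0.22118913 0.40150929]
knob (np.float64(203.83860773560207), np.float64(199.2368380403171)) tip (np.float64(261.7199030840535), np.float64(239.4454648690475)) pad (np.float64(428.76930767569456), np.float64(416.99564480328354))
```

View pics/w1.png

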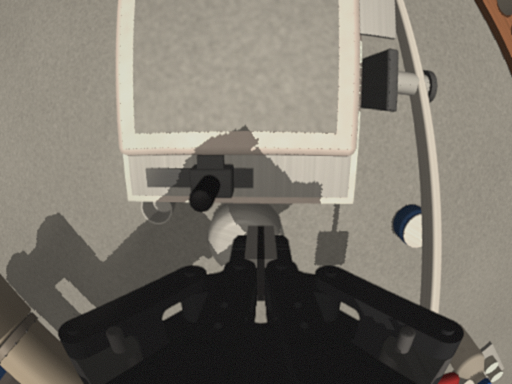

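The wrist view has the knob's top at (202,198), where (204,199) was predicted, so the position holds. The fingertips at (261,235) are on its lever side and clear of the cover.

{"op": "arm_command", "data": {
  "turn": [
    [0,0,0],
    [0,0,0],
    [0,0,0],
    [0,0,0],
    [0,0,0],
    [0,0,0]
  ],
  "xyz": [
    [0.05,0,0.3],
    [0,0,0.4],
    [0,0,0.4],
    [0,0,0.3],
    [0,0,0.04],
    [0,0,0]
  ],
  "claw": [0,0,0,0,0,0]
}}

```text
time_s: 4.75
position: [0.5417, 0.1642, 0.1903]
tool_rot: [[0.569, 0.822, 0.001], [0.822, -0.569, 0.0], [0.001, 0.001, -1.0]]
ft_force: [0.3, 0.2, -0.8]
grip_width: -0.0001
gripper_force: 0.0
```

{"op": "arm_command", "data": {
  "turn": [
    [0,0,0],
    [0,0,0],
    [0,0,0],
    [0,0,0],
    [0,0,0],
    [0,0,0],
    [0,0,0],
    [0,0,0]
  ],
  "xyz": [
    [0,-0.1,0],
    [0,-0.1,0],
    [0,-0.1,0],
    [0,-0.1,0],
    [0,-0.1,0],
    [0,-0.1,0],
    [0,-0.1,0],
    [0,0,0]
  ],
  "claw": [0,0,0,0,0,0,0,0]
}}

```text
time_s: 5.55
position: [0.5121, 0.1847, 0.1895]
tool_rot: [[0.568, 0.823, 0.0], [0.823, -0.568, 0.0], [0.0, -0.0, -1.0]]
ft_force: [1.0, -0.2, 0.2]
grip_width: -0.0
gripper_force: 0.0
```

{"op": "arm_command", "data": {
  "turn": [
    [0,0,0],
    [0,0,0],
    [0,0,0],
    [0,0,0]
  ],
  "xyz": [
    [0,-0.06,0],
    [0,-0.06,0],
    [0,-0.04,0],
    [0,0,0]
  ],
  "claw": [0,0,0,0]
}}

```text
time_s: 5.95
position: [0.5058, 0.189, 0.1893]
tool_rot: [[0.568, 0.823, -0.0], [0.823, -0.568, 0.0], [-0.0, -0.0, -1.0]]
ft_force: [0.3, -0.4, 0.6]
grip_width: -0.0001
gripper_force: 0.5
```

```bash
python3 - <<'E'
from h import *
s=env.observe();print(s['position'],s['ft_force']);im,d=imaging.get_image('wrist');cv2.imwrite('pics/w2.png',im)
E
```

```text
[0.50579137 0.1890287  0.18931025] [ 0.30098173 -0.4364312   0.56238471]
```

View pics/w2.png

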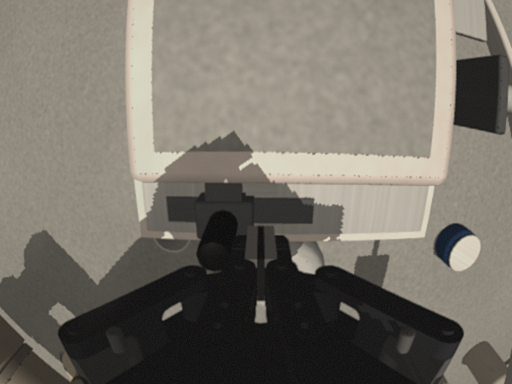

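The view shows the block centred near x=225, about 19 mm further left of the cover's centre than before (by the 200 mm cover as scale). It is not yet at the stop, so I keep pushing.

{"op": "arm_command", "data": {
  "turn": [
    [0,0,0],
    [0,0,0],
    [0,0,0],
    [0,0,0],
    [0,0,0]
  ],
  "xyz": [
    [0,-0.04,0],
    [0,-0.04,0],
    [0,-0.04,0],
    [0,-0.04,0],
    [0,0,0]
  ],
  "claw": [0,0,0,0,0]
}}

```text
time_s: 6.5
position: [0.4997, 0.1932, 0.1894]
tool_rot: [[0.569, 0.823, 0.001], [0.823, -0.569, -0.001], [0.0, 0.001, -1.0]]
ft_force: [4.6, -2.6, 0.3]
grip_width: 0.0004
gripper_force: 2.3
```

{"op": "arm_command", "data": {
  "turn": [
    [0,0,0],
    [0,0,0],
    [0,0,0]
  ],
  "xyz": [
    [0,-0.03,0],
    [0,-0.03,0],
    [0,0,0]
  ],
  "claw": [0,0,0]
}}

```text
time_s: 6.8
position: [0.499, 0.1938, 0.1896]
tool_rot: [[0.569, 0.822, 0.005], [0.822, -0.569, -0.003], [0.001, 0.006, -1.0]]
ft_force: [10.6, -8.3, -2.5]
grip_width: 0.0001
gripper_force: 7.0
```

The force rose to 13 N without motion, so the catch is at its end stop. I back off, rise and go over the pad.

{"op": "arm_command", "data": {
  "turn": [
    [0,0,0],
    [0,0,0],
    [0,0,0],
    [0,0,0],
    [0,0,0],
    [0,0,0],
    [0,0,0],
    [0,0,0]
  ],
  "xyz": [
    [0,0.2,0],
    [0,0.1,-0.3],
    [0,0,-0.6],
    [0,0,-0.7],
    [0,0,-0.7],
    [0,0,-0.7],
    [0,0,-0.5],
    [0,0,-0.2]
  ],
  "claw": [0,0,0,0,0,0,0,0]
}}

```text
time_s: 7.6
position: [0.5092, 0.1868, 0.3765]
tool_rot: [[0.568, 0.823, 0.003], [0.823, -0.568, 0.001], [0.002, 0.002, -1.0]]
ft_force: [0.1, -0.6, -0.0]
grip_width: 0.0001
gripper_force: 0.0
```

{"op": "arm_command", "data": {
  "turn": [
    [0,0,0],
    [0,0,0],
    [0,0,0],
    [0,0,0],
    [0,0,0],
    [0,0,0],
    [0,0,0],
    [0,0,0]
  ],
  "xyz": [
    [-0.3,0.4,0],
    [-0.4,0.5,0],
    [-0.4,0.5,0],
    [-0.5,0.5,0],
    [-0.5,0.5,0],
    [-0.3,0.4,0],
    [-0.2,0.3,0],
    [0,0,0]
  ],
  "claw": [0,0,0,0,0,0,0,0]
}}

```text
time_s: 8.4
position: [0.5634, -0.01, 0.3729]
tool_rot: [[0.57, 0.821, -0.003], [0.821, -0.57, 0.001], [-0.001, -0.002, -1.0]]
ft_force: [0.1, 0.5, -1.2]
grip_width: -0.0001
gripper_force: 0.0
```

```bash
python3 - <<'E'
from h import *
s=env.observe();print(s['position'],s['time_s'])
K,R,t=cam('wrist');im,d=imaging.get_image('wrist');cv2.imwrite('pics/w3.png',im)
def proj(p):
    c=R@np.array(p)+t; r=np.hypot(c[0],c[1]);th=np.arctan2(r,c[2]);return K[0,2]+K[0,0]*th*c[0]/r,K[1,2]+K[1,1]*th*c[1]/r
print('tip',proj(s['position']),'pad',proj([.565,-.01,.312]))
X=np.array([.569,.822,0]);Y=np.array([-.822,.569,0])
for a in(-.029,.029):
  for b in(-.025,.025): print(proj(np.array([.565,-.01,.312-np.tan(.44)*a])+a*X+b*Y))
im,d=imaging.get_image('top');P=cloud('top',d)
k=(im.max(2)<70)&(P[...,2]>.19)&(P[...,2]<.225)&(P[...,0]>.4)&(P[...,0]<.6)&(P[...,1]>.12)&(P[...,1]<.3)
print(k.sum(),P[k].mean(0))
E
```

```text
[ 0.56336187 -0.01001572  0.37286426] 8.4
tip (np.float64(261.7259949820495), np.float64(239.48151089763655)) pad (np.float64(263.4151409182137), np.float64(200.40723292849083))
(np.float64(298.07125229466664), np.float64(244.31897214682124))
(np.float64(228.83043946494146), np.float64(244.45377333597366))
(np.float64(296.73278881700946), np.float64(157.58376179462397))
(np.float64(229.83318515950825), np.float64(157.6389793525484))
42 [0.48192616 0.20572634 0.20734819]
```

View pics/w3.png

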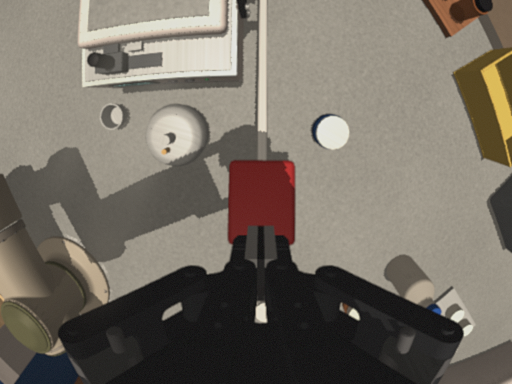

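The pad fills (229–295, 160–243) and the tip is centred on it. The corner prediction fits within 3 px, and the top view puts the knob 30 mm along. Now I press, following the pad's arc.

{"op": "arm_command", "data": {
  "turn": [
    [0,0,0],
    [0,0,0],
    [0,0,0],
    [0,0,0],
    [0,0,0],
    [0,0,0],
    [0,0,0],
    [0,0,0],
    [0,0,0]
  ],
  "xyz": [
    [0,0,0.2],
    [0,0,0.3],
    [0,0,0.3],
    [0,0,0.2],
    [0,0,0.1],
    [-0.02,0,0.1],
    [-0.05,0,0.1],
    [-0.05,0,0.1],
    [-0.05,0,0.1]
  ],
  "claw": [0,0,0,0,0,0,0,0,0]
}}

```text
time_s: 9.4
position: [0.5585, -0.0146, 0.3018]
tool_rot: [[0.568, 0.823, 0.005], [0.823, -0.568, 0.001], [0.004, 0.004, -1.0]]
ft_force: [-0.6, 6.2, 13.4]
grip_width: -0.0001
gripper_force: 6.6
```

{"op": "arm_command", "data": {
  "turn": [
    [0,0,0],
    [0,0,0],
    [0,0,0],
    [0,0,0],
    [0,0,0],
    [0,0,0],
    [0,0,0],
    [0,0,0],
    [0,0,0],
    [0,0,0],
    [0,0,0],
    [0,0,0]
  ],
  "xyz": [
    [-0.06,0,0.12],
    [-0.06,0,0.14],
    [-0.06,0,0.15],
    [-0.06,0,0.15],
    [-0.05,0,0.15],
    [-0.05,0,0.15],
    [-0.04,0,0.15],
    [-0.03,0,0.15],
    [-0.03,0,0.15],
    [-0.02,0,0.15],
    [-0.02,0,0.15],
    [-0.01,0,0.15]
  ],
  "claw": [0,0,0,0,0,0,0,0,0,0,0,0]
}}

```text
time_s: 10.6
position: [0.5437, -0.0355, 0.213]
tool_rot: [[0.568, 0.823, 0.001], [0.823, -0.568, -0.001], [-0.0, 0.001, -1.0]]
ft_force: [-8.0, 1.0, 12.6]
grip_width: 0.0001
gripper_force: 6.4
```

{"op": "arm_command", "data": {
  "turn": [
    [0,0,0],
    [0,0,0],
    [0,0,0],
    [0,0,0],
    [0,0,0],
    [0,0,0],
    [0,0,0],
    [0,0,0],
    [0,0,0],
    [0,0,0]
  ],
  "xyz": [
    [0,0,0.14],
    [0,0,0.14],
    [0,0,0.14],
    [0,0,0.13],
    [0,0,0.12],
    [0,0,0.1],
    [0,0,0.08],
    [0,0,0.05],
    [0,0,0.03],
    [0,0,0]
  ],
  "claw": [0,0,0,0,0,0,0,0,0,0]
}}

```text
time_s: 11.6
position: [0.5439, -0.0358, 0.1656]
tool_rot: [[0.568, 0.823, 0.0], [0.823, -0.568, -0.001], [-0.0, 0.001, -1.0]]
ft_force: [-4.3, -0.3, 6.0]
grip_width: -0.0001
gripper_force: 2.9
```

{"op": "arm_command", "data": {
  "turn": [
    [0,0,0],
    [0,0,0],
    [0,0,0],
    [0,0,0],
    [0,0,0]
  ],
  "xyz": [
    [0,0,0.06],
    [0,0,0.06],
    [0,0,0.05],
    [0,0,0],
    [0,0,0]
  ],
  "claw": [0,0,0,0,0]
}}

```text
time_s: 12.1
position: [0.5443, -0.0354, 0.158]
tool_rot: [[0.568, 0.823, 0.002], [0.823, -0.568, -0.0], [0.001, 0.002, -1.0]]
ft_force: [-4.9, 2.5, 10.5]
grip_width: 0.0002
gripper_force: 5.5
```

{"op": "arm_command", "data": {
  "turn": [
    [0,0,0],
    [0,0,0],
    [0,0,0]
  ],
  "xyz": [
    [0,0,0.03],
    [0,0,0],
    [0,0,0]
  ],
  "claw": [0,0,0]
}}

```text
time_s: 12.4
position: [0.5444, -0.0354, 0.1577]
tool_rot: [[0.568, 0.823, 0.003], [0.823, -0.568, -0.001], [0.001, 0.003, -1.0]]
ft_force: [-7.9, 1.9, 19.2]
grip_width: 0.0001
gripper_force: 10.1
```

```bash
python3 - <<'E'
from h import *
im,d=imaging.get_image('scene');cv2.imwrite('pics/s2.png',cv2.resize(im[80:330,200:440],None,fx=2.3,fy=2.3))
s=env.observe();print(s['position'],s['ft_force'],s['time_s'])
E
```

```text
[ 0.54438307 -0.03542616  0.15767358] [-7.47809542  2.30417821 20.34232331] 12.45
```

View pics/s2.png

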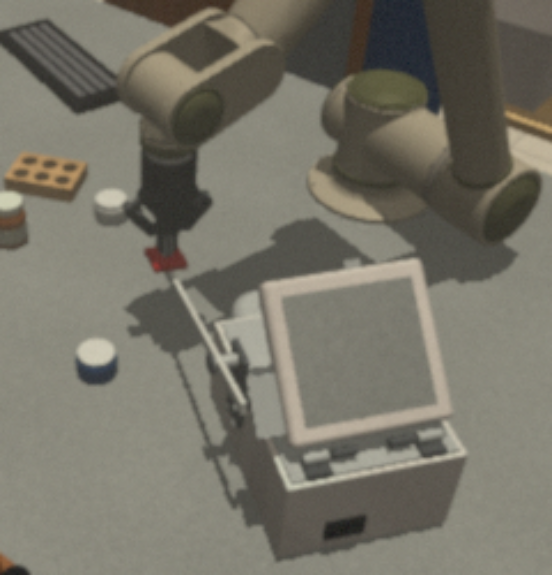

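The picture shows the cover standing open, centred near (360,350), and the fingers holding the pad down at (166,260). The push is about 20 N against the stop, and the tins have not moved.

```bash
python3 -c "
from rig import env
print(env.close_job())"
```

```text
the job is handed in; nothing more can be done
None
```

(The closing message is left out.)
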